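# Lid the biscuit jars

### The job

The four glass biscuit jars on the cafe counter have just been refilled: put each wooden lid back on the jar it belongs to, so that every jar is properly closed with its lid lying flat on the rim. Set the lids down gently, keep the jars standing where they are, and leave the cake box and the mug alone.

Things in the scene. Friction and masses are not known exactly. Their poses are not given: they have to be found in the camera images.
- jar_large: the largest round glass jar of biscuits, 138 mm outside diameter, mouth 128 mm, rim 125 mm high, glass 5 mm thick; open on top, biscuits reach about 28 mm below the rim; loose, about 1.6 kg. Origin: centre of its underside; z up
- lid_large: the largest round wooden lid: cork plug below, 114 mm diameter (bevelled to 106 mm), 10 mm high, then wooden plate 146 mm diameter, 12 mm thick, then dark knob 28 mm diameter, 34 mm high (full width 10 to 29 mm above the plate). Lies on its plug, knob up; 0.07-0.27 kg. Origin: centre of plug's underside; z up. Fitted, the plate lies on the rim, origin 10 mm below it, 7 mm play each way
- jar_medium: the middle-sized round glass jar of biscuits, 110 mm outside diameter, mouth 100 mm, rim 105 mm high, glass 5 mm thick; open on top, biscuits reach about 28 mm below the rim; loose, about 0.95 kg. Origin: centre of its underside; z up
- lid_medium: the middle-sized round wooden lid: cork plug below, 86 mm diameter (bevelled to 78 mm), 10 mm high, then wooden plate 118 mm diameter, 12 mm thick, then dark knob 28 mm diameter, 34 mm high (full width 10 to 29 mm above the plate). Lies on its plug, knob up; 0.07-0.27 kg. Origin: centre of plug's underside; z up. Fitted, the plate lies on the rim, origin 10 mm below it, 7 mm play each way
- jar_small: the smallest round glass jar of biscuits, 82 mm outside diameter, mouth 72 mm, rim 85 mm high, glass 5 mm thick; open on top, biscuits reach about 28 mm below the rim; loose, about 0.5 kg. Origin: centre of its underside; z up
- lid_small: the smallest round wooden lid: cork plug below, 58 mm diameter (bevelled to 50 mm), 10 mm high, then wooden plate 90 mm diameter, 12 mm thick, then dark knob 28 mm diameter, 34 mm high (full width 10 to 29 mm above the plate). Lies on its plug, knob up; 0.07-0.27 kg. Origin: centre of plug's underside; z up. Fitted, the plate lies on the rim, origin 10 mm below it, 7 mm play each way
- jar_square: square glass jar of finger biscuits, 94 x 94 mm outside, square mouth 84 x 84 mm, rim 115 mm high, glass 5 mm thick; open on top, biscuits reach about 29 mm below the rim; loose, about 0.95 kg. Origin: centre of its underside; z up, x and y square to its sides
- lid_square: square wooden lid: cork plug below, 70 x 70 mm (lowest 4 mm: 62 x 62), 10 mm high, then wooden plate 102 x 102 mm, 12 mm thick, then dark knob 28 mm diameter, 34 mm high (full width 10 to 29 mm above the plate). Lies on its plug, knob up; 0.07-0.27 kg. Origin: centre of plug's underside; z up, x, y square to sides. Fitted, the plate lies on the rim, origin 10 mm below it, 7 mm play each way
- cake_box: closed white cake box, 110 x 110 x 78 mm, at the far edge of the counter, not part of the job. Origin: centre of its underside
- cup: white ceramic mug, 72 mm diameter, 62 mm high with a handle, to the right of the work, not part of the job. Origin: centre of its underside
Mind the look-alikes: they are no part of the job. What is shaped like the lid_small but blue or pink is not meant.

How it is judged:
At the end, for the whole second after the job is handed in: Each of the four lids lies on its own jar: plug in the mouth, plate flat on the rim (height within 4 mm, tilt under 3.4 degrees, centre within 13 mm of the jar's axis); every jar stands upright on the counter (tilt under 3.4 degrees), less than 40 mm from where it began; lids and jars at rest (z of lid_large in the frame of jar_large between 0.111 and 0.119 m and horizontal distance between lid_large and jar_large below 0.013 m and angle between each of lid_large, jar_large, lid_medium, jar_medium, lid_small, jar_small, lid_square, jar_square's own z axis and vertical below 0.06 rad and distance of each of jar_large, jar_medium, jar_small, jar_square from where it was at the start of the episode below 0.04 m and height (world z) of each of jar_large, jar_medium, jar_small, jar_square below 0.01 m and linear speed of each of lid_large, jar_large, lid_medium, jar_medium, lid_small, jar_small, lid_square, jar_square below 0.02 m/s and z of lid_medium in the frame of jar_medium between 0.091 and 0.099 m and horizontal distance between lid_medium and jar_medium below 0.013 m and z of lid_small in the frame of jar_small between 0.071 and 0.079 m and horizontal distance between lid_small and jar_small below 0.013 m and z of lid_square in the frame of jar_square between 0.101 and 0.109 m and horizontal distance between lid_square and jar_square below 0.013 m); the robot touches nothing.
It fails at once if a jar is tipped over or lifted (angle between any of jar_large, jar_medium, jar_small, jar_square's own z axis and vertical above 0.35 rad or height (world z) of any of jar_large, jar_medium, jar_small, jar_square above 0.03 m).
It fails at once if a lid is dropped or slammed onto its jar (it comes down on the rim faster than 0.5 m/s, as after a fall of more than 13 mm) ((horizontal distance between lid_large and jar_large below 0.04 m and z of lid_large in the frame of jar_large below 0.127 m and linear speed of lid_large above 0.5 m/s) or (horizontal distance between lid_medium and jar_medium below 0.04 m and z of lid_medium in the frame of jar_medium below 0.107 m and linear speed of lid_medium above 0.5 m/s) or (horizontal distance between lid_small and jar_small below 0.04 m and z of lid_small in the frame of jar_small below 0.087 m and linear speed of lid_small above 0.5 m/s) or (horizontal distance between lid_square and jar_square below 0.04 m and z of lid_square in the frame of jar_square below 0.117 m and linear speed of lid_square above 0.5 m/s)).
It fails at once if the cake box or the mug is pushed about (more than 30 mm) (distance of any of cake_box, cup from where it was at the start of the episode above 0.03 m).
It also fails if it takes over 115 s, if anything falls off the work surface, if the arm or the gripper's body presses on something with over 40 N, if the wrist force passes 120 N, or if a joint passes its speed limit or range.

### The arm

A 6-joint arm with a two-finger parallel gripper is mounted at the origin on the work surface. World frame = base frame: x ahead of the robot, y to its left, z up, the work surface at z = 0. Lengths are in m, angles in rad, forces in N, time in s.
With the tool pointing down it reaches from about 0.275 to 0.875 m from the base axis. Payload 12.5 kg.
Tool frame: the origin (TCP) lies at the very end of the fingers, on their centre line; the grasp point (between the pads) lies 19 mm behind it; z points along the fingers, y is the line along which they close (so a half turn about z gives the same grasp; the last joint's range is limited). The gripper opens to 85 mm and grips with 20 to 120 N. Pads are 22 mm wide; open, the fingers measure 114 mm over their backs; the gripper's body (76 mm by 85 mm) begins 54 mm behind the grasp point. The pads swing forward as they close: fully open they stand 13 mm farther back than shut.
Start: joints at [1.221, 0.351, 1.652, -0, 1.139, -0.085], TCP at [0.144, 0.531, 0.231] pointing down, gripper open.
Joint ranges: [-2.75, 2.75], [-0.79, 2.1], [0.01, 2.65], [-1.57, 4.71], [0.07, 3.14], [-2.87, 2.87]. Speed limits (rad/s): [2.22, 2.22, 2.79, 3.14, 3.14, 3.14].

### API

Orientations are given as a 3x3 rotation matrix whose columns are the frame's x, y, z axes.
In Python, from bench import manip gives the robot as it stands. Calls block until the motion is done:
- manip.move_ptp(position, orientation): joint-space move of the TCP to a pose.
- manip.move_l(position, attitude=None, max_speed=0.15): straight line of the TCP; attitude=None keeps the orientation; max_speed is the mean speed in m/s.
- manip.move_j(angles): joint-space move.
- manip.set_gripper(opening, effort=None): opening from 0.0 (shut) to 1.0 (fully open); effort is the grip in N (None keeps the last); returns when the fingers have stopped.
- manip.dwell(seconds).
- manip.inverse_kinematics(position, orientation): joint angles nearest the present ones, or None.
- manip.grab_frame(name): name is "scene" or "top" or "wrist"; returns (picture, depth): 420x560x3 uint8, red, green, blue; 420x560 float32, m along the optical axis (not along the pixel's ray), 0 where there is no reading.
- manip.get_calibration(name): a dict with "camera_matrix" (3x3 intrinsics, pixels), "k1" (the pictures are not rectified: a ray, as slopes to the right and down, at radius r is drawn at 1 + k1 r^2 times it, then the intrinsics apply), "R" (3x3) and "t" (3): a world point X has camera coordinates R X + t. Camera axes: x right, y down, z forward; pixel columns grow to the right and rows downward; lengths in m; the calibration is good to about 2 mm. A picture is of the moment at which its call begins: read the wrist's pose just before it. get_calibration takes no time and is no camera call; for the wrist camera it gives the pose at the moment of the call.
A pose or a line that the arm cannot do raises manip.Unreachable and nothing moves.
- manip.sign_off(): hands the job in; it is judged then, once.
Trained networks look in the newest picture that a camera, given by its name, has taken for a name from the list of things; names that differ only in an ending like _2 or _b are one class to them, and where a whole thing is asked for, a point or a joint stands for the part that bears it (a point fixed in the world has none). Each returns a list of dicts, best first, with "confidence" (0 to 1); they miss things now and then, are a little off and sometimes report something else, mostly with a low value. They report only what shows in the picture. A call takes as long as a camera call. They do not tell look-alikes from the thing itself.
- manip.look_for(camera, name): "at" ([x, y, z] in m, in world coordinates, good to about 4 mm: the middle of the surface that is visible of it).
Readings, each from a call of its own:
- manip.current_time(): time.
- manip.current_qpos(): joint angles.
- manip.current_joint_vel(): joint speeds.
- manip.current_joint_torque(): joint torques, N m.
- manip.current_ee_pos(): TCP position.
- manip.current_tcp_rot(): TCP orientation.
- manip.current_force(): force on the tool from outside, world axes, zero at the start.
- manip.current_ft_torque(): the same for the moment, N m.
- manip.current_grip_width(): opening from 0.0 (shut) to 1.0 (fully open).
- manip.current_grip_force(): force on a finger pad.
Only numpy, scipy, OpenCV 4.12 (cv2) and the standard library are available. Lean on these libraries where they do the work, as an engineer would, in place of code of your own. Each camera call takes 0.05 s, during which the arm holds its last target. There are 200 camera calls.

## Working session

There is one attempt and no reset: what is moved stays moved. The work goes in short steps, each a Python script; the robot and the scene stay as the last script left them, time stands still between calls to the robot, and variables do not carry over. Pictures are saved under pics/ and viewed, at most 14 in all, crops included, and the job is handed in when it is done.

```bash
mkdir -p pics; ls; cat > h.py <<'E'
import numpy as np, cv2
from bench import manip
def pts(cam):
    c=manip.get_calibration(cam); im,d=manip.grab_frame(cam)
    K=np.array(c["camera_matrix"]);k=c["k1"];h,w=d.shape
    v,u=np.mgrid[:h,:w]; x=(u-K[0,2])/K[0,0]; y=(v-K[1,2])/K[1,1]
    xd,yd=x.copy(),y.copy()
    for _ in range(8):
        s=1+k*(x*x+y*y); x,y=xd/s,yd/s
    P=np.stack([x*d,y*d,d],-1)-np.array(c["t"]); P=P@np.array(c["R"])
    P[d==0]=np.nan
    return im,P
E
python3 - <<'E'
from h import *
names="jar_large lid_large jar_medium lid_medium jar_small lid_small jar_square lid_square cake_box cup".split()
for cam in("top","scene"):
    im,P=pts(cam); cv2.imwrite(f"pics/{cam}0.png",im[:,:,::-1]); np.savez(f"{cam}0.npz",im=im,P=P)
    print(cam,manip.get_calibration(cam)["t"])
    for n in names:
        print(n,[(np.round(o["at"],3).tolist(),round(o["confidence"],2)) for o in manip.look_for(cam,n)][:4])
print(manip.current_time())
E
```

```text
pics
top [-0.04945559  0.58006626  1.04850948]
jar_large [([0.541, 0.422, 0.089], 0.66)]
lid_large [([0.349, 0.278, 0.023], 0.84)]
jar_medium [([0.529, -0.452, 0.073], 0.72)]
lid_medium [([0.377, -0.288, 0.02], 0.85)]
jar_small [([0.448, 0.094, 0.047], 0.69)]
lid_small [([0.644, -0.159, 0.02], 0.73), ([0.771, -0.185, 0.024], 0.68), ([0.596, -0.019, 0.022], 0.65)]
jar_square [([0.65, 0.161, 0.081], 0.97)]
lid_square [([0.449, -0.106, 0.022], 0.94)]
cake_box [([0.804, -0.01, 0.076], 0.71)]
cup [([0.384, -0.562, 0.026], 0.98), ([0.45, 0.094, 0.043], 0.36)]
scene [-0.24194682 -0.44994053  1.73430652]
jar_large [([0.551, 0.407, 0.084], 0.61), ([0.45, 0.086, 0.055], 0.52)]
lid_large [([0.35, 0.269, 0.022], 0.88), ([0.657, 0.147, 0.082], 0.52)]
jar_medium [([0.543, -0.447, 0.071], 0.84)]
lid_medium [([0.384, -0.291, 0.024], 0.98)]
jar_small [([0.45, 0.086, 0.055], 0.75)]
lid_small [([0.652, -0.167, 0.019], 0.82), ([0.781, -0.19, 0.02], 0.77), ([0.603, -0.025, 0.023], 0.73)]
jar_square [([0.661, 0.143, 0.084], 0.85), ([0.654, -0.165, 0.019], 0.56)]
lid_square [([0.457, -0.11, 0.021], 0.93), ([0.389, -0.554, 0.034], 0.55)]
cake_box [([0.831, -0.02, 0.078], 0.6)]
cup [([0.389, -0.551, 0.034], 0.79), ([0.659, 0.144, 0.081], 0.24)]
1.1
```

View pics/top0.png

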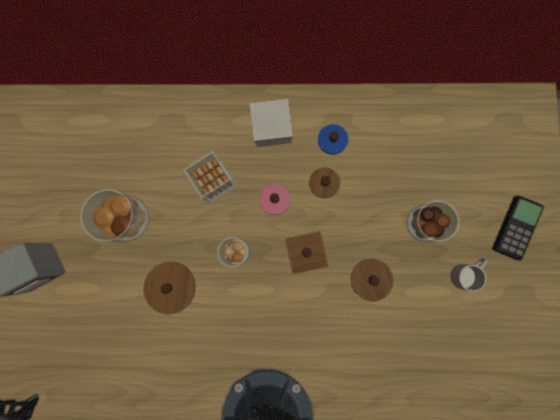

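```bash
cat > m.py <<'E'
from h import *
z=np.load("top0.npz");P=z["P"];im=z["im"]
def rep(n,c,lo,hi,r):
    m=(np.hypot(P[...,0]-c[0],P[...,1]-c[1])<r)&(P[...,2]>lo)&(P[...,2]<hi)
    q=P[m]
    if len(q)<8: print(n,"few",len(q));return
    (cc,s,a)=cv2.minAreaRect(q[:,:2].astype(np.float32)); e=cv2.minEnclosingCircle(q[:,:2].astype(np.float32))
    print(n,len(q),"med z %.4f"%np.median(q[:,2]),"mean",q[:,:2].mean(0).round(4),"rect",np.round(cc,4),np.round(s,4),round(a,1),"circ",np.round(e[0],4),round(e[1],4),"rgb",np.median(im[m],0))
L=dict(lid_large=(.349,.278,.085),lid_medium=(.377,-.288,.07),s1=(.644,-.159,.056),s2=(.771,-.185,.056),s3=(.596,-.019,.056),lid_square=(.449,-.106,.08))
for n,(x,y,r) in L.items():
    rep(n+" plate",(x,y),.015,.03,r); rep(n+" knob",(x,y),.046,.065,.04)
J=dict(jar_large=(.541,.422,.125,.095),jar_medium=(.529,-.452,.105,.08),jar_small=(.448,.094,.085,.065),jar_square=(.65,.161,.115,.085))
for n,(x,y,h,r) in J.items():
    rep(n+" rim",(x,y),h-.007,h+.007,r)
rep("cake",(.81,-.01),.07,.09,.1)
E
python3 m.py
```

```text
lid_large plate 2020 med z 0.0220 mean [0.3457 0.2801] rect [0.3456 0.282 ] [0.1413 0.145 ] 0.6 circ [0.3472 0.281 ] 0.074 rgb [97. 68. 42.]
lid_large knob 85 med z 0.0546 mean [0.3462 0.2795] rect [0.3464 0.28  ] [0.0256 0.0254] 48.7 circ [0.3471 0.2808] 0.0141 rgb [60. 40. 28.]
lid_medium plate 1330 med z 0.0216 mean [ 0.3724 -0.2895] rect [ 0.3724 -0.29  ] [0.1162 0.1131] 89.9 circ [ 0.3724 -0.2903] 0.0588 rgb [94. 68. 43.]
lid_medium knob 83 med z 0.0543 mean [ 0.3725 -0.2892] rect [ 0.3721 -0.2894] [0.0267 0.0245] 89.5 circ [ 0.3728 -0.2897] 0.014 rgb [59. 41. 28.]
s1 plate 667 med z 0.0215 mean [ 0.6463 -0.1592] rect [ 0.6479 -0.1606] [0.0867 0.0887] 89.4 circ [ 0.6475 -0.1595] 0.045 rgb [96. 69. 43.]
s1 knob 76 med z 0.0541 mean [ 0.6466 -0.1591] rect [ 0.6466 -0.1594] [0.0244 0.0256] 2.2 circ [ 0.6474 -0.1596] 0.0135 rgb [60. 40. 27.]
s2 plate 641 med z 0.0213 mean [ 0.7742 -0.1842] rect [ 0.7757 -0.1843] [0.0885 0.087 ] 42.5 circ [ 0.7764 -0.1845] 0.0453 rgb [ 39.  65. 116.]
s2 knob 74 med z 0.0536 mean [ 0.775  -0.1841] rect [ 0.7761 -0.1842] [0.0273 0.0227] 1.0 circ [ 0.77
[... 633 characters left out ...]
 med z 0.1241 mean [0.5408 0.4201] rect [0.5414 0.4185] [0.1368 0.1355] 46.5 circ [0.54   0.4193] 0.0699 rgb [121. 112.  90.]
jar_medium rim 301 med z 0.1038 mean [ 0.5317 -0.4472] rect [ 0.5325 -0.4466] [0.1076 0.1093] 0.7 circ [ 0.5321 -0.447 ] 0.0555 rgb [121. 116.  95.]
jar_small rim 185 med z 0.0842 mean [0.4476 0.0936] rect [0.4477 0.0939] [0.0771 0.0813] 0.3 circ [0.4473 0.0935] 0.0412 rgb [129. 123. 102.]
jar_square rim 303 med z 0.1142 mean [0.6516 0.1611] rect [0.6515 0.1599] [0.0952 0.0941] 33.5 circ [0.6515 0.16  ] 0.0662 rgb [129. 122. 100.]
cake 1518 med z 0.0774 mean [ 0.8133 -0.0059] rect [ 0.8144 -0.0057] [0.1112 0.11  ] 7.0 circ [ 0.8144 -0.0058] 0.0764 rgb [152. 147. 134.]
```

The top picture shows four jars: large (118,216), square (209,177), small (233,252) and medium (433,221). The lids are large (169,288), square (306,252) and medium (372,280). There are three candidates for lid_small: brown (324,183), pink (275,199) and blue (333,139). Only the brown one is wood-coloured, so that should be it, and I'll confirm it in a crop. The fitted sizes and heights agree with the given values. I'll start with lid_large.

```bash
cat >> h.py <<'E'
ZG=0.025; ZT=0.235
def rot(a):
    c,s=np.cos(a),np.sin(a); return np.array([[c,s,0],[s,-c,0],[0,0,-1.]])
R0=np.array([[0,0,0]]*3)
def wrap(a): return (a+np.pi)%(2*np.pi)-np.pi
def pick(l,a):
    R=rot(a); manip.set_gripper(0.7,40)
    manip.move_ptp([*l,0.12],R); manip.move_l([*l,ZG],max_speed=.12)
    print("contact F",np.round(manip.current_force(),1),"p",np.round(manip.current_ee_pos(),4))
    manip.set_gripper(0.0,40)
    print("grip",round(manip.current_grip_width()*85,1),"mm",round(manip.current_grip_force(),1))
    manip.move_l([*l,ZT],max_speed=.2); print("lift F",np.round(manip.current_force(),1),"grip",round(manip.current_grip_width()*85,1))
def place(j,rim,a):
    R=rot(a); z=ZG+rim-.010
    manip.move_ptp([*j,ZT],R); manip.move_l([*j,z+.02],max_speed=.15); manip.dwell(.2)
    f0=np.array(manip.current_force())
    manip.move_l([*j,z+.001],max_speed=.03)
    for k in range(4):
        f=np.array(manip.current_force())-f0
        if f[2]>1.5: break
        manip.move_l([*j,z-.0005*k],max_speed=.02)
    print("down dF",f.round(1),"k",k,"p",np.round(manip.current_ee_pos(),4))
    manip.set_gripper(0.65); manip.dwell(.2); manip.move_l([*j,ZT],max_speed=.2)
    print("t",manip.current_time())
E
python3 - <<'E'
from h import *
im=np.load("top0.npz")["im"][105:225,240:370]
cv2.imwrite("pics/crop_small.png",cv2.resize(im[:,:,::-1],None,fx=5,fy=5,interpolation=cv2.INTER_CUBIC)[:600,:650])
R=np.array(manip.current_tcp_rot()); a0=np.arctan2(R[1,0],R[0,0]); print("a0",a0,"q",manip.current_qpos())
off=a0-1.221-0.085 # yaw minus q1 at q6=0 (down tool: yaw=q1-q6+const)
print(R.round(2), "off",off)
for n,p in dict(a=(.3465,.2802),b=(.5405,.419)).items():
    q=manip.inverse_kinematics([*p,.15],rot(np.arctan2(p[1],p[0])+off)); print(q)
E
```

```text
a0 2.876818849304049 q [ 1.22139830e+00  3.50688138e-01  1.65177048e+00 -1.73801288e-05
  1.13912607e+00 -8.46169548e-02]
[[-0.97  0.26  0.  ]
 [ 0.26  0.97  0.  ]
 [-0.    0.   -1.  ]] off 1.570818849304049
[ 5.75457898e-01  2.78063324e-01  1.99019168e+00 -4.44089210e-16
  8.73337652e-01 -1.04562589e-01]
[ 5.91393890e-01  6.74255476e-01  1.33962055e+00 -4.44089210e-16
  1.12771663e+00 -6.80687246e-02]
```

View pics/crop_small.png

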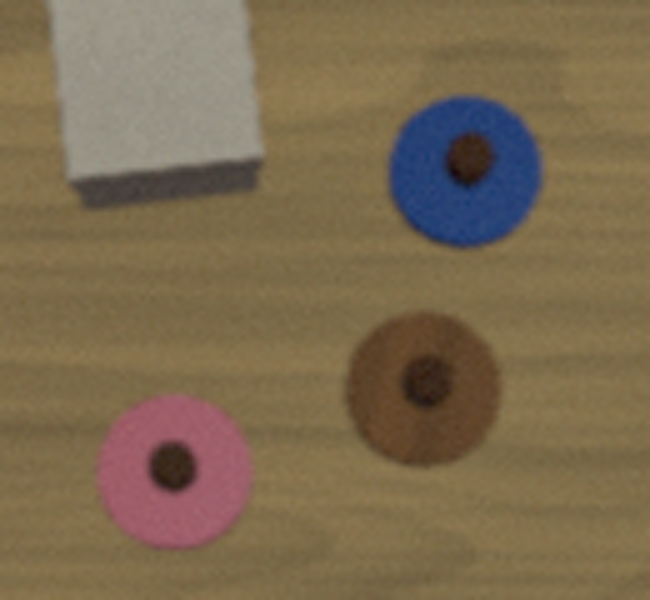

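The crop confirms it: the brown wooden lid at crop (424,388) is lid_small, and the pink (174,470) and blue (465,172) ones are decoys.

```bash
python3 - <<'E'
from h import *
l=(.3465,.2802);j=(.5405,.419)
a=lambda p:np.arctan2(p[1],p[0])+np.pi/2
pick(l,a(l)); im,P=pts("wrist"); cv2.imwrite("pics/w1.png",im[:,:,::-1])
place(j,.125,a(j))
im,P=pts("wrist"); cv2.imwrite("pics/w2.png",im[:,:,::-1])
m=(np.hypot(P[...,0]-j[0],P[...,1]-j[1])<.085)&(P[...,2]>.12)&(P[...,2]<.15); q=P[m]
print(len(q),np.median(q[:,2]),cv2.minEnclosingCircle(q[:,:2].astype(np.float32)))
A=np.c_[q[:,:2]-j,np.ones(len(q))]; print(np.linalg.lstsq(A,q[:,2],rcond=None)[0])
E
```

```text
contact F [-0.3  0.5 -0.2] p [0.3467 0.2805 0.0255]
grip 26.2 mm 38.9
lift F [-0.8 -0.1 -1.4] grip 26.5
down dF [-3.8  0.1  5.8] k 1 p [0.5406 0.419  0.1407]
t 9.3917
29487 0.13663606486678564 ((0.5424943566322327, 0.41936275362968445), 0.07349295914173126)
[ 0.00035144 -0.00089308  0.13665012]
```

lid_large is flat (slope under 0.001), centred, and its plate top is at 0.137 m as expected. Now the other three, each checked with the wrist camera.

```bash
python3 - <<'E'
from h import *
a=lambda p:np.arctan2(p[1],p[0])+np.pi/2
def chk(j,rim,r):
    im,P=pts("wrist")
    m=(np.hypot(P[...,0]-j[0],P[...,1]-j[1])<r)&(abs(P[...,2]-rim-.012)<.012); q=P[m]
    A=np.c_[q[:,:2]-j,np.ones(len(q))]
    print("CHK",len(q),cv2.minAreaRect(q[:,:2].astype(np.float32)),np.linalg.lstsq(A,q[:,2],rcond=None)[0].round(4))
for n,l,j,rim,r,d in [("square",(.4470,-.1073),(.6515,.1603),.115,.08,np.radians(21.1)),
                ("small",(.6470,-.1594),(.4475,.0937),.085,.055,None),
                ("medium",(.3724,-.2898),(.5322,-.4469),.105,.068,None)]:
    print(n); pick(l,a(l))
    if manip.current_grip_width()*85<20: print("MISSED"); break
    place(j,rim,a(j) if d is None else a(l)+d); chk(j,rim,r)
manip.move_ptp([.4,-.1,.3],rot(np.pi/2))
im,P=pts("top"); cv2.imwrite("pics/top1.png",im[:,:,::-1])
E
```

```text
square
contact F [-0.3 -1.   0.1] p [ 0.4474 -0.1074  0.0255]
grip 25.8 mm 38.9
lift F [ 0.   0.9 -1. ] grip 26.1
down dF [-3.1 -0.4  6.8] k 1 p [0.6516 0.1603 0.1308]
t 18.6667
CHK 16758 ((0.6530640721321106, 0.16125500202178955), (0.10206162929534912, 0.10216914117336273), 33.40089416503906) [ 0.0013 -0.0029  0.1266]
small
contact F [ 0.7 -0.3  0.8] p [ 0.6475 -0.1595  0.0258]
grip 25.9 mm 39.4
lift F [ 0.6 -0.5 -1.4] grip 26.5
down dF [-6.4 -1.6 15.5] k 1 p [0.4476 0.0937 0.1008]
t 27.5583
CHK 7906 ((0.44918540120124817, 0.09501971304416656), (0.08907511830329895, 0.08873088657855988), 55.48917007446289) [ 0.0004 -0.005   0.0966]
medium
contact F [-0.3  0.6  0.1] p [ 0.3728 -0.29    0.0255]
grip 26.3 mm 39.1
lift F [ 0.5 -0.4 -1.6] grip 25.9
down dF [-2.1  1.8  7. ] k 1 p [ 0.5322 -0.4469  0.1208]
t 36.1083
CHK 16373 ((0.533850908279419, -0.4464823603630066), (0.11674139648675919, 0.11687105894088745), 23.035066604614258) [-0.0015 -0.0017  0.1166]
```

View pics/top1.png

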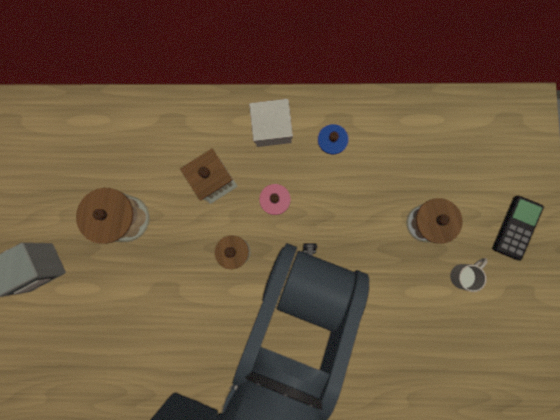

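The picture shows all four lids seated: large (104,215), square (206,174), small (231,252) and medium (439,221). The cake box and mug haven't moved, and the arm is clear.

```bash
python3 -c "
from bench import manip
manip.dwell(.5); print(manip.sign_off())"
```

```text
the job is handed in; nothing more can be done
None
```

All four wooden lids are flat and centred on their own jars by camera measurement, the jars, cake box and mug are undisturbed, and I handed the job in at about 40 s (no verdict was returned).

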